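# Roll the ketchup tin onto the rubber pad

## Task

The red tin of ketchup is lying loose on its side on the counter: roll it gently over to the square black rubber pad with fingertips on the top of it, touching only its upper half, so that it comes to rest lying squared up across the middle of the pad and stays there when you let go. Do not slide or lift the tin, and do not shift anything else on the counter.

Things in the scene. Friction and masses are not known exactly. Their poses are not given: they have to be found in the camera images.
- tin: Steel tin lying on its side, 0.65 to 0.93 kg, red label, cream bands; 119 mm long. It rolls on its two 4 mm wide end seams (diameter 103 mm); the body between, which the fingers touch, is 99 mm. Origin: its centre; x runs along the tin, y and z turn as it rolls. Starts 150 to 200 mm from the pad's centre along pad y (either side), axis within 0.08 rad of pad x. Left at rest on the flat, it stays.
- pad: Black rubber pad, 200 x 200 x 3 mm, fixed. Origin: centre of its underside; x and y parallel to its edges; the tin rolls along y. The tin climbs the 3 mm edge over the last 18 mm before its axis is above the edge: let go there, it rolls back. Tips grip: shoving from behind jams the tin, pressing the top (about 5 N) while moving along with it rolls it, in strokes of 50 to 70 mm.
- shaker: Glass salt shaker with chrome cap, 45 mm across, 91 mm tall, loose, standing on the counter on the far side of the pad from the tin, 150 to 200 mm from the pad's centre; origin at the centre of its underside. Leave it alone.
- ketchup_bottle: Ribbed ketchup bottle with a white cap, 62 mm across, 195 mm tall, loose, standing on the black turntable; origin at the centre of its underside. Leave it alone.
- mustard_crock: Steel mustard crock with lid and spoon, 95 mm across, 125 mm tall, loose, on the turntable; origin at the centre of its underside. Leave it alone.
- pepper_mill: Chrome pepper mill, 58 mm across, 178 mm tall, loose, on the turntable; origin at the centre of its underside. Leave it alone.
- caddy: Pink plastic condiment caddy, 130 x 220 mm, 75 mm tall, with a handle up to 155 mm, loose; origin at the centre of its underside. Leave it alone.
- sugar_pourer: Glass sugar pourer with chrome top, 74 mm across, 131 mm tall, loose; origin at the centre of its underside. Leave it alone.
- stock_tin: Another tin, yellow and green, standing upright, 103 mm across, 119 mm tall, loose; origin at the centre of its underside. Leave it alone.
Not all that is in view belongs to the job. What is shaped like the tin but blue or pink is not meant.

How it is judged:
By the outcome, as a careful person would: the job done as asked, in the order asked, and still so for the second after the job is handed in, with the robot touching nothing.
It also fails if it takes over 61 s, if anything falls off the work surface, if the arm or the gripper's body presses on something with over 40 N, if the wrist force passes 120 N, or if a joint passes its speed limit or range.

## Robot

A 7-joint arm with a two-finger parallel gripper is mounted at the origin on the work surface. World frame = base frame: x ahead of the robot, y to its left, z up, the work surface at z = 0. Lengths are in m, angles in rad, forces in N, time in s.
With the tool pointing down it reaches from about 0.4 to 0.875 m from the base axis. Payload 6.5 kg.
Tool frame: the origin (TCP) lies at the very end of the fingers, on their centre line; the grasp point (between the pads) lies 19 mm behind it; z points along the fingers, y is the line along which they close (so a half turn about z gives the same grasp; the last joint's range is limited). The gripper opens to 88 mm and grips with 3 to 60 N. Pads are 18 mm wide; open, the fingers measure 123 mm over their backs; the gripper's body (75 mm by 187 mm) begins 45 mm behind the grasp point.
Start: joints at [-1.339, 0.536, -0.004, 1.538, 0.003, 1.067, -0.071], TCP at [0.191, 0.621, 0.205] pointing down, gripper open.
Joint ranges: [-2.7, 2.7], [-0.37, 2.16], [-1.27, 1.26], [0.24, 2.4], [-1.31, 4.45], [0.19, 1.91], [-2.76, 2.76]. Speed limits (rad/s): [2.39, 2.39, 3.14, 3.14, 3.14, 3.14, 3.14].

## Interface

Orientations are given as a unit quaternion [w, x, y, z].
In Python, from plant import robot gives the robot as it stands.
- The arm moves only by the shell command python3 -m jog 'ROWS' [FORCE]. ROWS is JSON, a list of rows, each an object of numbers: "dx", "dy", "dz": the shift along the world's x, y, z each as a share of 10 cm, from -1 to 1; "ax", "ay", "az": the turn, a rotation vector about the world's x, y, z each as a share of 180 degrees, from -1 to 1; "jaw": the opening, from -1 (shut) to 1 (fully open). In form: [{"dx": .., "dy": .., "dz": .., "ax": .., "ay": .., "az": .., "jaw": ..}, ...]. A call has exactly 5 rows; each row shifts and turns the commanded pose from where the row before left it; what a row does not reach is not made up. A row lasts 1/8 s, in which the tool goes at most 62.5 mm and 10.7 degrees, less where a joint would pass 70% of its speed; a pose out of reach is approached as far as the arm can. A call with a number of a shift or a turn outside -1 to 1 is refused whole. A call with a gripper value outside its range is refused whole. The fingers move at their own pace and stop on an object; FORCE is the grip in N (left out, the last holds). Time passes only in rows, so rows that do not move let the fingers close, or fill a call up. It gives the time, the measured TCP pose, the force, the opening and the grip force at its end, in the units of the state.
- robot.read_state(): the state, without advancing time (a new reading comes with each control period).
- robot.camera(name): name is "side" or "top"; returns a dict with "frame" (384x512x3 uint8, blue, green, red), "fov_y" (degrees; the focal length in pixels is half the picture's height over the tangent of half this angle, whatever the lens; pixels are square), "cx", "cy" (the principal point, pixels), "rvec" (rotation vector, rad) and "tvec" (3), from world to camera coordinates, as OpenCV has them. Camera axes: x right, y down, z forward; pixel columns grow to the right and rows downward; lengths in m; the calibration is good to about 2 mm. A picture is of the moment at which its call begins. There is no depth.
- robot.close_job(): hands the job in; it is judged then, once.
The state is a dict: "clock": time; "joint_positions": joint angles; "dq": joint speeds; "effort": joint torques, N m; "tool_pos": TCP position; "tool_rot": TCP orientation; "contact_force": force on the tool from outside, world axes, zero at the start; "ft_torque": the same for the moment, N m; "opening": finger opening in m; "gripper_force": force on a finger pad.
Only numpy, scipy, OpenCV 4.12 (cv2) and the standard library are available. Lean on these libraries where they do the work, as an engineer would, in place of code of your own. Each camera call takes 0.05 s, during which the arm holds its last target. There are 200 camera calls.

## Working session

There is one attempt and no reset: what is moved stays moved. The work goes in short steps, Python scripts to look and compute and a shell command to move; the robot and the scene stay as the last step left them, time stands still between calls to the robot, and variables do not carry over. Pictures are saved under pics/ and viewed, at most 10 in all, crops included, and the job is handed in when it is done.

```bash
mkdir -p pics; cat > h.py <<'E'
import numpy as np, cv2
from plant import robot
def cam(n,save=None):
    c=robot.camera(n)
    if save: cv2.imwrite('pics/'+save+'.png',c['frame'])
    return c
def ray(c,u,v):
    f=192/np.tan(np.radians(c['fov_y'])/2)
    R=cv2.Rodrigues(np.array(c['rvec'],float))[0]; t=np.array(c['tvec'],float).ravel()
    d=R.T@np.array([(u-c['cx'])/f,(v-c['cy'])/f,1]); return -R.T@t,d
def onz(c,u,v,z):
    o,d=ray(c,u,v); return o+d*(z-o[2])/d[2]
def tri(a,b):
    (o,d),(p,e)=a,b
    s=np.linalg.lstsq(np.c_[d,-e],p-o,rcond=None)[0]
    A=o+d*s[0];B=p+e*s[1]; return (A+B)/2,np.linalg.norm(A-B)
E
python3 - <<'E'
from h import *
a=cam('top','top1');b=cam('side','side1')
for c in(a,b): print(c['fov_y'],c['cx'],c['cy'],ray(c,256,192))
s=robot.read_state();print(s)
cv2.imwrite('pics/both1.png',np.vstack([a['frame'],b['frame']])[:, :] if 0 else cv2.resize(np.hstack([a['frame'],b['frame']]),(800,300)))
E
```

```text
50.15603608218265 266.85483656229826 198.41934212831424 (array([ 0.4465076 , -0.02017167,  1.40160807]), array([ 0.1215047 ,  0.01465582, -0.9929585 ]))
50.31381901544407 260.1757796177317 193.61445163986272 (array([ 0.52581179, -0.80274841,  1.01878149]), array([ 0.03081598,  0.63075262, -0.77544918]))
{'clock': 0.1, 'joint_positions': array([-1.33917291,  0.5370646 , -0.00443126,  1.53873669,  0.00259507,
        1.06728261, -0.0711868 ]), 'dq': array([-5.14039274e-06, -1.47972328e-03, -4.49535576e-04, -8.03089530e-04,
       -4.14691195e-04,  1.29920230e-03, -1.47161788e-03]), 'effort': array([ 2.37206157e-03, -5.72073126e+01,  9.93584208e-01, -2.52228945e+01,
       -5.62275876e-02,  1.35351933e-02,  7.34812625e-05]), 'tool_pos': array([0.19058349, 0.62082632, 0.20445818]), 'tool_rot': array([-5.56317279e-05,  1.48324298e-01,  9.88938497e-01, -7.40667689e-04]), 'contact_force': array([ 0.11101922, -0.4112695 ,  0.74153676]), 'ft_torque': array([-0.06042953,  0.01704808,  0.02167402]), 'gripper_force': 0.0, 'opening': 0.08828813552211821}
```

View pics/top1.png

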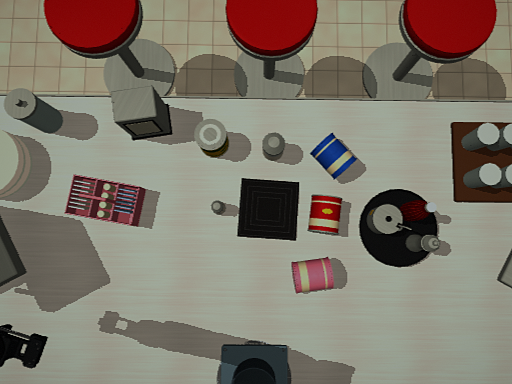

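View pics/side1.png

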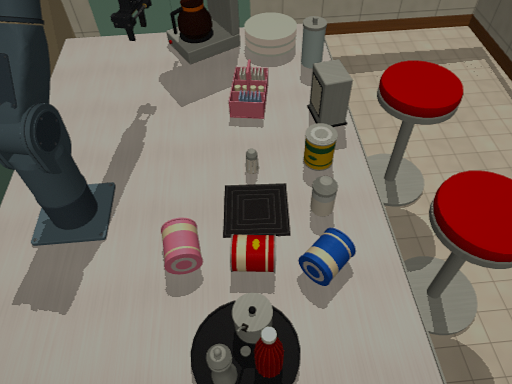

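The top view shows the pad at (268,209), the shaker at (218,207) and three lying tins: red (325,213), blue (333,156), pink (313,275). The red one beside the pad fits the description. The turntable is at about (400,228). Next I'll confirm the tin with a crop and measure.

```bash
cat > m.py <<'E'
from h import *
def big(m):
    n=max(cv2.findContours(m.astype(np.uint8),cv2.RETR_EXTERNAL,cv2.CHAIN_APPROX_NONE)[0],key=cv2.contourArea); return n
def tinmask(c,box):
    # red label and cream bands, joined
    x0,y0,x1,y1=box
    h=cv2.cvtColor(c['frame'],cv2.COLOR_BGR2HSV); H,S,V=[h[...,i].astype(int) for i in range(3)]
    m=((H<6)|(H>172))&(S>150)&(V>60)
    m|=(H>12)&(H<36)&(S>50)&(V>100)
    k=np.zeros(m.shape,bool);k[y0:y1,x0:x1]=1
    return cv2.morphologyEx((m&k).astype(np.uint8),cv2.MORPH_CLOSE,np.ones((5,5)))
def pad(c,box):
    x0,y0,x1,y1=box
    m=np.zeros(c['frame'].shape[:2],np.uint8);m[y0:y1,x0:x1]=c['frame'][y0:y1,x0:x1].max(2)<75
    m=cv2.morphologyEx(m,cv2.MORPH_CLOSE,np.ones((5,5)))
    return cv2.approxPolyDP(cv2.convexHull(big(m)),6,True)[:,0]+0.0
E
python3 - <<'E'
from m import *
a=cam('top');b=cam('side')
cs=[]
for c,pb,tb in((a,(232,172,303,246),(304,185,352,242)),(b,(218,178,295,240),(225,225,282,280))):
    P=pad(c,pb);W=np.array([onz(c,u+.5,v+.5,.003) for u,v in P]);print('pad',W.round(4).tolist(),W.mean(0).round(4))
    r=cv2.minAreaRect(big(tinmask(c,tb)));print('tin',r,cv2.boundingRect(big(tinmask(c,tb))));cs.append(ray(c,r[0][0]+.5,r[0][1]+.5));print(onz(c,*r[0],.0515))
print(tri(*cs))
for n,u,v in(('shaker',218,207),):print(n,onz(a,u,v,.091))
f=cv2.resize(a['frame'][180:250,200:360],(800,350),interpolation=cv2.INTER_CUBIC)
g=cv2.resize(b['frame'][180:290,215:300],(309,400)[::1],interpolation=cv2.INTER_CUBIC)
m=cv2.resize(tinmask(a,(304,185,352,242))[180:250,200:360]*255,(400,175));
o=np.zeros((590,800,3),np.uint8);o[:350]=f;o[350:590,:185]=cv2.resize(g,(185,240));o[350:525,200:600]=m[...,None]
cv2.imwrite('pics/crop1.png',o)
E
```

```text
pad [[0.6639, 0.0476, 0.003], [0.6524, -0.1455, 0.003], [0.4534, -0.1357, 0.003], [0.4683, 0.0613, 0.003]] [ 0.5595 -0.0431  0.003 ]
tin ((324.4781188964844, 213.1897735595703), (29.955101013183594, 34.960357666015625), 6.581944942474365) (308, 196, 34, 37)
[ 0.54389562 -0.22727637  0.0515    ]
pad [[0.6641, 0.0449, 0.003], [0.6509, -0.1513, 0.003], [0.4569, -0.1388, 0.003], [0.4695, 0.0566, 0.003]] [ 0.5603 -0.0471  0.003 ]
tin ((252.0, 252.5), (37.0, 42.0), 90.0) (231, 234, 43, 38)
[ 0.53606356 -0.22668614  0.0515    ]
(array([ 0.53972148, -0.22888935,  0.05281722]), np.float64(0.004892513078693197))
shaker [0.55708257 0.12012414 0.091     ]
```

View pics/crop1.png

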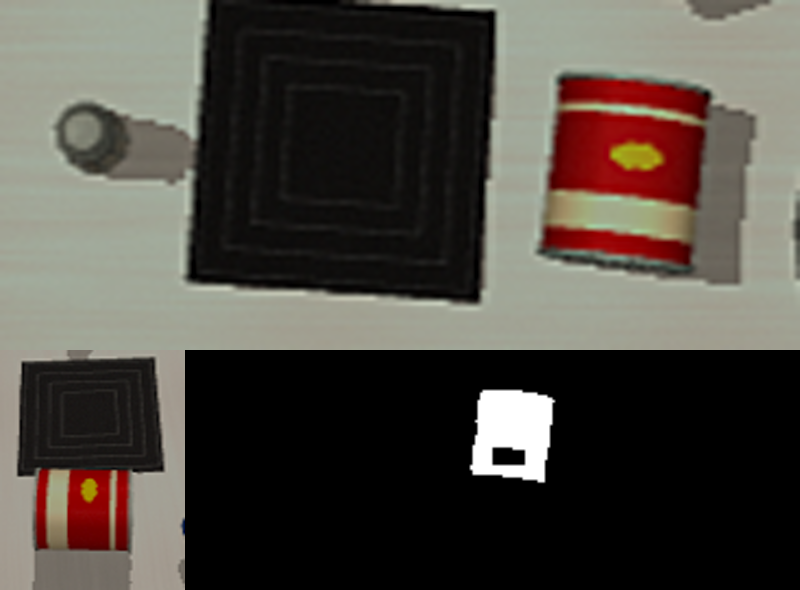

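The crop confirms the red tin with the gold oval, the only red one. From both views:

| Item | Position (x, y) | Yaw | Notes |
|---|---|---|---|
| Pad | (0.560, -0.045) | about -0.063 | |
| Tin | (0.540, -0.228) | about -0.105 | triangulated height 53 mm, agrees with the text |

I'll approach high with the jaw line along the tin.

```bash

python3 -m jog '[{"dx":0.4,"dy":-0.44,"dz":0.1,"az":-0.055,"jaw":0.2},{"dx":0.4,"dy":-0.44,"dz":0.1,"az":-0.055,"jaw":0.2},{"dx":0.4,"dy":-0.44,"dz":0.1,"az":-0.055,"jaw":0.2},{"dx":0.4,"dy":-0.44,"az":-0.055,"jaw":0.2},{"dx":0.4,"dy":-0.44,"az":-0.055,"jaw":0.2}]'
python3 -m jog '[{"dx":0.15,"dy":-0.58,"az":-0.055,"jaw":0.2},{"dx":0.15,"dy":-0.58,"az":-0.055,"jaw":0.2},{"dx":0.15,"dy":-0.58,"az":-0.055,"jaw":0.2},{"dx":0.15,"dy":-0.58,"jaw":0.2},{"dx":0.15,"dy":-0.58,"jaw":0.2}]'
```

```text
validation failed for argument at $[0]...
validation failed for argument at $[0]...
```

```bash

python3 -m jog '[{"dx":0.4,"dy":-0.44,"dz":0.1,"ax":0,"ay":0,"az":-0.055,"jaw":0.2},{"dx":0.4,"dy":-0.44,"dz":0.1,"ax":0,"ay":0,"az":-0.055,"jaw":0.2},{"dx":0.4,"dy":-0.44,"dz":0.1,"ax":0,"ay":0,"az":-0.055,"jaw":0.2},{"dx":0.4,"dy":-0.44,"dz":0,"ax":0,"ay":0,"az":-0.055,"jaw":0.2},{"dx":0.4,"dy":-0.44,"dz":0,"ax":0,"ay":0,"az":-0.055,"jaw":0.2}]'
```

```text
clock: 0.82
tool_pos: [0.3918, 0.3999, 0.2355]
tool_rot: [-0.0, 0.551, 0.834, 0.0]
contact_force: [0.3, -0.4, -0.6]
opening: 0.053
gripper_force: 0.0
```

```bash

python3 -m jog '[{"dx":0.15,"dy":-0.58,"dz":0,"ax":0,"ay":0,"az":-0.054,"jaw":0.2},{"dx":0.15,"dy":-0.58,"dz":0,"ax":0,"ay":0,"az":-0.054,"jaw":0.2},{"dx":0.15,"dy":-0.58,"dz":0,"ax":0,"ay":0,"az":-0.054,"jaw":0.2},{"dx":0.15,"dy":-0.58,"dz":0,"ax":0,"ay":0,"az":0,"jaw":0.2},{"dx":0.15,"dy":-0.58,"dz":0,"ax":0,"ay":0,"az":0,"jaw":0.2}]'
python3 -m jog '[{"dx":0.14,"dy":-0.58,"dz":0,"ax":0,"ay":0,"az":0,"jaw":0.2},{"dx":0.14,"dy":-0.58,"dz":0,"ax":0,"ay":0,"az":0,"jaw":0.2},{"dx":0.14,"dy":-0.58,"dz":0,"ax":0,"ay":0,"az":0,"jaw":0.2},{"dx":0.14,"dy":-0.58,"dz":0,"ax":0,"ay":0,"az":0,"jaw":0.2},{"dx":0.14,"dy":-0.58,"dz":0,"ax":0,"ay":0,"az":0,"jaw":0.2}]'
```

```text
clock: 1.45
tool_pos: [0.4659, 0.1097, 0.2354]
tool_rot: [-0.0, 0.741, 0.671, 0.0]
contact_force: [0.6, 0.4, -0.7]
opening: 0.0527
gripper_force: 0.0
clock: 2.08
tool_pos: [0.536, -0.1802, 0.2352]
tool_rot: [-0.0, 0.741, 0.671, 0.0]
contact_force: [0.6, 1.1, 0.4]
opening: 0.0527
gripper_force: 0.0
```

```bash

python3 -m jog '[{"dx":0.02,"dy":-0.32,"dz":-0.3,"ax":0,"ay":0,"az":0,"jaw":0.2},{"dx":0,"dy":-0.32,"dz":-0.3,"ax":0,"ay":0,"az":0,"jaw":0.2},{"dx":0,"dy":0,"dz":-0.3,"ax":0,"ay":0,"az":0,"jaw":0.2},{"dx":0,"dy":0,"dz":-0.25,"ax":0,"ay":0,"az":0,"jaw":0.2},{"dx":0,"dy":0,"dz":-0.1,"ax":0,"ay":0,"az":0,"jaw":0.2}]'
python3 -m jog '[{"dx":0,"dy":0,"dz":-0.02,"ax":0,"ay":0,"az":0,"jaw":0.2},{"dx":0,"dy":0,"dz":-0.02,"ax":0,"ay":0,"az":0,"jaw":0.2},{"dx":0,"dy":0,"dz":-0.015,"ax":0,"ay":0,"az":0,"jaw":0.2},{"dx":0,"dy":0,"dz":-0.015,"ax":0,"ay":0,"az":0,"jaw":0.2},{"dx":0,"dy":0,"dz":0,"ax":0,"ay":0,"az":0,"jaw":0.2}]'
```

```text
clock: 2.7
tool_pos: [0.5369, -0.2421, 0.1088]
tool_rot: [-0.001, 0.741, 0.671, -0.001]
contact_force: [-0.0, 0.4, 0.4]
opening: 0.0529
gripper_force: 0.0
clock: 3.32
tool_pos: [0.5378, -0.2426, 0.1033]
tool_rot: [0.0, 0.741, 0.671, 0.0]
contact_force: [0.1, 0.4, 0.0]
opening: 0.0531
gripper_force: 0.0
```

```bash
python3 - <<'E'
from m import *
a=cam('top');b=cam('side')
f=cv2.resize(a['frame'][160:260,220:360],(560,400));g=cv2.resize(b['frame'][170:290,215:300],(240,339))
o=np.zeros((400,800,3),np.uint8);o[:,:560]=f;o[:339,560:]=g
cv2.imwrite('pics/c2.png',o);print(robot.read_state()['contact_force'])
E
```

```text
[-0.01213792  0.80968544 -1.51870851]
```

View pics/c2.png

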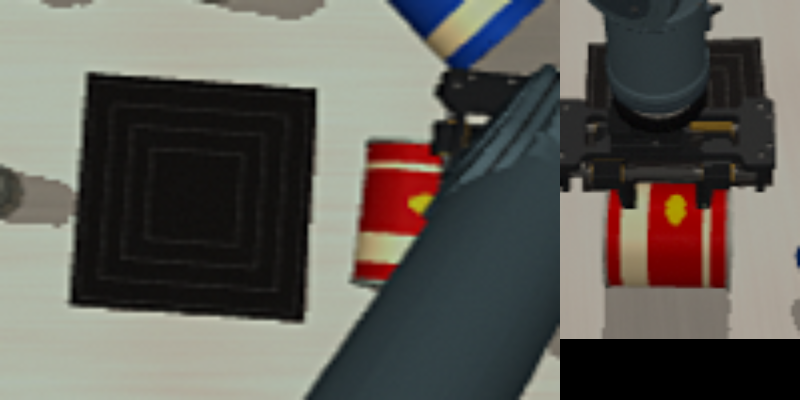

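The side crop shows both fingertips over the tin top, at (628,200) and (705,200), well inside its ends (607 to 728). Next I press gently to find contact.

```bash

python3 -m jog '[{"dx":0,"dy":0,"dz":-0.01,"ax":0,"ay":0,"az":0,"jaw":0.2},{"dx":0,"dy":0,"dz":-0.01,"ax":0,"ay":0,"az":0,"jaw":0.2},{"dx":0,"dy":0,"dz":-0.01,"ax":0,"ay":0,"az":0,"jaw":0.2},{"dx":0,"dy":0,"dz":0,"ax":0,"ay":0,"az":0,"jaw":0.2},{"dx":0,"dy":0,"dz":0,"ax":0,"ay":0,"az":0,"jaw":0.2}]'
```

```text
clock: 4.05
tool_pos: [0.5377, -0.2426, 0.1002]
tool_rot: [0.0, 0.742, 0.671, -0.0]
contact_force: [0.1, 0.1, -1.4]
opening: 0.0531
gripper_force: 0.0
```

```bash

python3 -m jog '[{"dx":0,"dy":0,"dz":-0.01,"ax":0,"ay":0,"az":0,"jaw":0.2},{"dx":0,"dy":0,"dz":-0.005,"ax":0,"ay":0,"az":0,"jaw":0.2},{"dx":0,"dy":0,"dz":0,"ax":0,"ay":0,"az":0,"jaw":0.2},{"dx":0,"dy":0,"dz":0,"ax":0,"ay":0,"az":0,"jaw":0.2},{"dx":0,"dy":0,"dz":0,"ax":0,"ay":0,"az":0,"jaw":0.2}]'
```

```text
clock: 4.68
tool_pos: [0.5377, -0.2426, 0.0987]
tool_rot: [0.0, 0.742, 0.671, -0.0]
contact_force: [0.4, 1.3, 0.8]
opening: 0.0533
gripper_force: 0.0
```

```bash

python3 -m jog '[{"dx":0,"dy":0,"dz":-0.01,"ax":0,"ay":0,"az":0,"jaw":0.2},{"dx":0,"dy":0,"dz":0,"ax":0,"ay":0,"az":0,"jaw":0.2},{"dx":0,"dy":0,"dz":0,"ax":0,"ay":0,"az":0,"jaw":0.2},{"dx":0,"dy":0,"dz":0,"ax":0,"ay":0,"az":0,"jaw":0.2},{"dx":0,"dy":0,"dz":0,"ax":0,"ay":0,"az":0,"jaw":0.2}]'
```

```text
clock: 5.3
tool_pos: [0.5377, -0.2426, 0.0977]
tool_rot: [0.0, 0.742, 0.671, -0.0]
contact_force: [-0.4, 0.2, 0.0]
opening: 0.0531
gripper_force: 0.0
```

```bash

python3 -m jog '[{"dx":0,"dy":0,"dz":0.035,"ax":0,"ay":0,"az":0,"jaw":0.2},{"dx":0.01,"dy":0.06,"dz":0,"ax":0,"ay":0,"az":0,"jaw":0.2},{"dx":0,"dy":0,"dz":-0.01,"ax":0,"ay":0,"az":0,"jaw":0.2},{"dx":0,"dy":0,"dz":-0.01,"ax":0,"ay":0,"az":0,"jaw":0.2},{"dx":0,"dy":0,"dz":0,"ax":0,"ay":0,"az":0,"jaw":0.2}]'
python3 -c "
from plant import robot;print(robot.read_state()['contact_force'])"
python3 -m jog '[{"dx":0,"dy":0,"dz":-0.005,"ax":0,"ay":0,"az":0,"jaw":0.2},{"dx":0,"dy":0,"dz":-0.005,"ax":0,"ay":0,"az":0,"jaw":0.2},{"dx":0,"dy":0,"dz":0,"ax":0,"ay":0,"az":0,"jaw":0.2},{"dx":0,"dy":0,"dz":0,"ax":0,"ay":0,"az":0,"jaw":0.2},{"dx":0,"dy":0,"dz":0,"ax":0,"ay":0,"az":0,"jaw":0.2}]'
```

```text
clock: 5.92
tool_pos: [0.5385, -0.2366, 0.099]
tool_rot: [-0.0, 0.742, 0.671, -0.0]
contact_force: [0.5, 0.6, 0.0]
opening: 0.053
gripper_force: 0.0
[0.48830414 0.6400724  0.04324606]
clock: 6.55
tool_pos: [0.5387, -0.2366, 0.0982]
tool_rot: [0.0, 0.741, 0.671, -0.0]
contact_force: [-0.0, -0.4, -0.2]
opening: 0.053
gripper_force: 0.0
```

```bash

python3 -m jog '[{"dx":0,"dy":0,"dz":-0.005,"ax":0,"ay":0,"az":0,"jaw":0.2},{"dx":0,"dy":0,"dz":-0.005,"ax":0,"ay":0,"az":0,"jaw":0.2},{"dx":0,"dy":0,"dz":-0.005,"ax":0,"ay":0,"az":0,"jaw":0.2},{"dx":0,"dy":0,"dz":0,"ax":0,"ay":0,"az":0,"jaw":0.2},{"dx":0,"dy":0,"dz":0,"ax":0,"ay":0,"az":0,"jaw":0.2}]'
python3 - <<'E'
from m import *
b=cam('side')
cv2.imwrite('pics/c3.png',cv2.resize(b['frame'][200:290,205:305],(800,600)[::1],interpolation=cv2.INTER_CUBIC))
E
```

```text
clock: 7.18
tool_pos: [0.5387, -0.2366, 0.0967]
tool_rot: [0.0, 0.742, 0.671, -0.0]
contact_force: [-0.6, 0.1, -0.3]
opening: 0.0529
gripper_force: 0.0
```

View pics/c3.png

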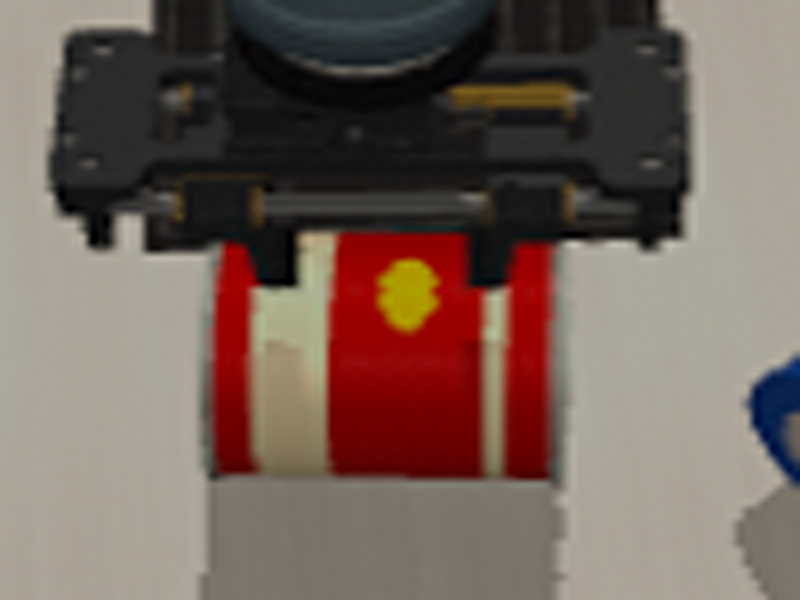

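Both tips are still clear of the tin and it has not rolled (oval at the same pixel), so the tips are probably further behind the crest than I thought. I'll go up and forward, then touch nearer the crest.

```bash

python3 -m jog '[{"dx":0,"dy":0,"dz":0.08,"ax":0,"ay":0,"az":0,"jaw":0.2},{"dx":0.01,"dy":0.1,"dz":0,"ax":0,"ay":0,"az":0,"jaw":0.2},{"dx":0,"dy":0,"dz":-0.03,"ax":0,"ay":0,"az":0,"jaw":0.2},{"dx":0,"dy":0,"dz":-0.01,"ax":0,"ay":0,"az":0,"jaw":0.2},{"dx":0,"dy":0,"dz":0,"ax":0,"ay":0,"az":0,"jaw":0.2}]'
python3 -m jog '[{"dx":0,"dy":0,"dz":-0.01,"ax":0,"ay":0,"az":0,"jaw":0.2},{"dx":0,"dy":0,"dz":-0.005,"ax":0,"ay":0,"az":0,"jaw":0.2},{"dx":0,"dy":0,"dz":0,"ax":0,"ay":0,"az":0,"jaw":0.2},{"dx":0,"dy":0,"dz":0,"ax":0,"ay":0,"az":0,"jaw":0.2},{"dx":0,"dy":0,"dz":0,"ax":0,"ay":0,"az":0,"jaw":0.2}]'
```

```text
clock: 7.85
tool_pos: [0.5395, -0.2267, 0.1005]
tool_rot: [-0.0, 0.742, 0.671, -0.0]
contact_force: [-0.1, -0.0, -0.0]
opening: 0.0529
gripper_force: 0.0
clock: 8.48
tool_pos: [0.5398, -0.2266, 0.0993]
tool_rot: [0.0, 0.741, 0.671, 0.0]
contact_force: [0.2, 0.3, 0.0]
opening: 0.053
gripper_force: 0.0
```

```bash

python3 -m jog '[{"dx":0,"dy":0,"dz":-0.01,"ax":0,"ay":0,"az":0,"jaw":0.2},{"dx":0,"dy":0,"dz":0,"ax":0,"ay":0,"az":0,"jaw":0.2},{"dx":0,"dy":0,"dz":-0.005,"ax":0,"ay":0,"az":0,"jaw":0.2},{"dx":0,"dy":0,"dz":0,"ax":0,"ay":0,"az":0,"jaw":0.2},{"dx":0,"dy":0,"dz":0,"ax":0,"ay":0,"az":0,"jaw":0.2}]'
python3 - <<'E'
from h import *
b=cam('side');s=robot.read_state();print(s['contact_force'],s['tool_pos'])
f=192/np.tan(np.radians(b['fov_y'])/2);K=np.array([[f,0,b['cx']],[0,f,b['cy']],[0,0,1]])
p=s['tool_pos'];y=np.array([.994,-.105,0])
P=np.array([p,p+.0355*y,p-.0355*y,[.54,-.227,.0515]])
print(cv2.projectPoints(P,np.array(b['rvec'],float),np.array(b['tvec'],float),K,None)[0][:,0])
cv2.imwrite('pics/c4.png',cv2.resize(b['frame'][200:290,205:305],(800,600)[::1],interpolation=cv2.INTER_CUBIC))
E
```

```text
clock: 9.1
tool_pos: [0.5397, -0.2266, 0.0977]
tool_rot: [0.0, 0.742, 0.671, -0.0]
contact_force: [-0.3, -0.5, -0.0]
opening: 0.0527
gripper_force: 0.0
[-0.16739213  0.18058584  0.42169105] [ 0.53971774 -0.22661192  0.09772793]
[[252.77676139 243.31770418]
 [266.22938971 243.3803356 ]
 [239.34659876 243.25517735]
 [253.44846327 252.47524172]]
```

View pics/c4.png

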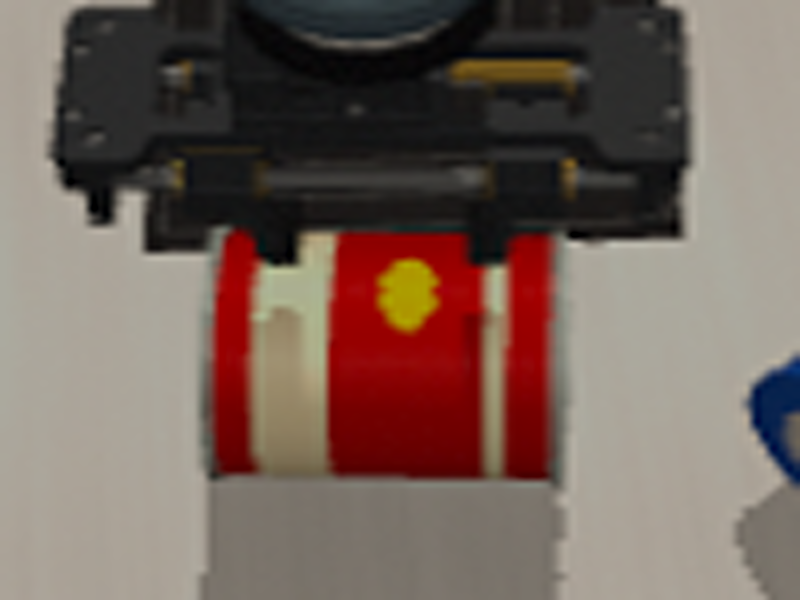

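The tips show at row 239.7, but the reported TCP projects to 243.3, and their shadows on the tin at (241,247) are well separated from them. So the tips are still above the tin, perhaps by 10 to 20 mm. I'll go down stepwise with force checks.

```bash

python3 -m jog '[{"dx":0,"dy":0,"dz":-0.01,"ax":0,"ay":0,"az":0,"jaw":0.2},{"dx":0,"dy":0,"dz":-0.01,"ax":0,"ay":0,"az":0,"jaw":0.2},{"dx":0,"dy":0,"dz":-0.01,"ax":0,"ay":0,"az":0,"jaw":0.2},{"dx":0,"dy":0,"dz":-0.01,"ax":0,"ay":0,"az":0,"jaw":0.2},{"dx":0,"dy":0,"dz":0,"ax":0,"ay":0,"az":0,"jaw":0.2}]'
```

```text
clock: 9.78
tool_pos: [0.5397, -0.2266, 0.0936]
tool_rot: [-0.0, 0.742, 0.671, -0.0]
contact_force: [0.1, -0.5, -0.1]
opening: 0.053
gripper_force: 0.0
```

```bash

python3 -m jog '[{"dx":0,"dy":0,"dz":-0.01,"ax":0,"ay":0,"az":0,"jaw":0.2},{"dx":0,"dy":0,"dz":-0.01,"ax":0,"ay":0,"az":0,"jaw":0.2},{"dx":0,"dy":0,"dz":-0.01,"ax":0,"ay":0,"az":0,"jaw":0.2},{"dx":0,"dy":0,"dz":0,"ax":0,"ay":0,"az":0,"jaw":0.2},{"dx":0,"dy":0,"dz":0,"ax":0,"ay":0,"az":0,"jaw":0.2}]'
```

```text
clock: 10.4
tool_pos: [0.5397, -0.2266, 0.0907]
tool_rot: [0.0, 0.742, 0.671, -0.0]
contact_force: [-0.1, -0.3, -0.2]
opening: 0.0529
gripper_force: 0.0
```

```bash

python3 -m jog '[{"dx":0,"dy":0,"dz":-0.01,"ax":0,"ay":0,"az":0,"jaw":0.2},{"dx":0,"dy":0,"dz":-0.01,"ax":0,"ay":0,"az":0,"jaw":0.2},{"dx":0,"dy":0,"dz":-0.01,"ax":0,"ay":0,"az":0,"jaw":0.2},{"dx":0,"dy":0,"dz":0,"ax":0,"ay":0,"az":0,"jaw":0.2},{"dx":0,"dy":0,"dz":0,"ax":0,"ay":0,"az":0,"jaw":0.2}]'
```

```text
clock: 11.02
tool_pos: [0.5397, -0.2266, 0.0877]
tool_rot: [0.0, 0.741, 0.671, -0.0]
contact_force: [-0.9, 0.1, -0.4]
opening: 0.0532
gripper_force: 0.0
```

```bash

python3 -m jog '[{"dx":0,"dy":0,"dz":-0.01,"ax":0,"ay":0,"az":0,"jaw":0.2},{"dx":0,"dy":0,"dz":-0.01,"ax":0,"ay":0,"az":0,"jaw":0.2},{"dx":0,"dy":0,"dz":-0.01,"ax":0,"ay":0,"az":0,"jaw":0.2},{"dx":0,"dy":0,"dz":0,"ax":0,"ay":0,"az":0,"jaw":0.2},{"dx":0,"dy":0,"dz":0,"ax":0,"ay":0,"az":0,"jaw":0.2}]'
python3 - <<'E'
from h import *
b=cam('side');a=cam('top');s=robot.read_state();print(s['contact_force'],s['tool_pos'])
o=np.zeros((600,800,3),np.uint8)
o[:,:400]=cv2.resize(b['frame'][200:290,223:283],(400,600),interpolation=cv2.INTER_CUBIC)
o[:400,400:]=cv2.resize(a['frame'][170:270,260:360],(400,400),interpolation=cv2.INTER_CUBIC)
cv2.imwrite('pics/c5.png',o)
E
```

```text
clock: 11.65
tool_pos: [0.5397, -0.2266, 0.0847]
tool_rot: [0.0, 0.742, 0.671, -0.0]
contact_force: [-0.5, 0.6, -0.4]
opening: 0.0529
gripper_force: 0.0
[ 0.19840547 -0.11844152  0.57451936] [ 0.53976332 -0.22664875  0.08475686]
```

View pics/c5.png

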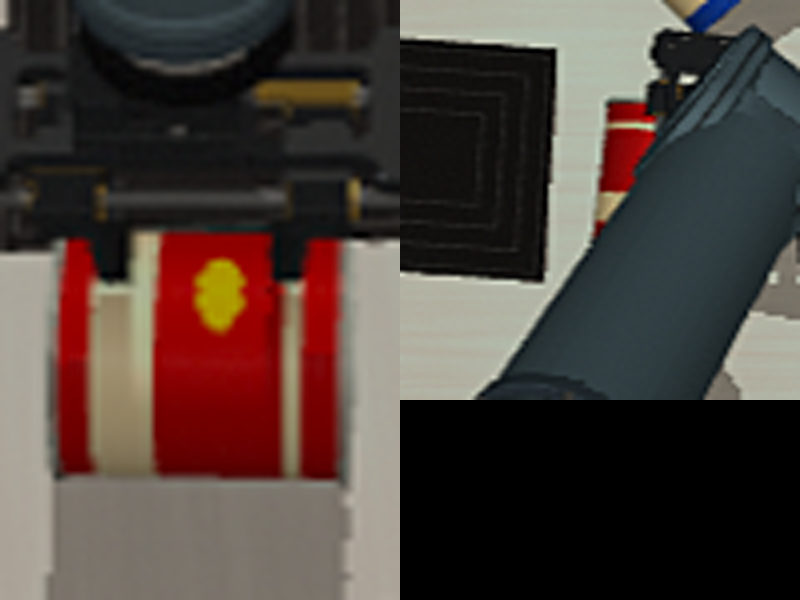

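Now the finger shadows almost meet the tips (rows 283 and 290 in the crop), so contact is imminent. The true fingertips sit about 16 mm above the reported TCP. I continue with fine steps.

```bash

python3 -m jog '[{"dx":0,"dy":0,"dz":-0.005,"ax":0,"ay":0,"az":0,"jaw":0.2},{"dx":0,"dy":0,"dz":-0.005,"ax":0,"ay":0,"az":0,"jaw":0.2},{"dx":0,"dy":0,"dz":-0.005,"ax":0,"ay":0,"az":0,"jaw":0.2},{"dx":0,"dy":0,"dz":0,"ax":0,"ay":0,"az":0,"jaw":0.2},{"dx":0,"dy":0,"dz":0,"ax":0,"ay":0,"az":0,"jaw":0.2}]'
```

```text
clock: 12.38
tool_pos: [0.5397, -0.2266, 0.0832]
tool_rot: [0.0, 0.742, 0.671, -0.0]
contact_force: [-0.2, 0.1, -0.1]
opening: 0.0529
gripper_force: 0.0
```

```bash

python3 -m jog '[{"dx":0,"dy":0,"dz":-0.005,"ax":0,"ay":0,"az":0,"jaw":0.2},{"dx":0,"dy":0,"dz":-0.005,"ax":0,"ay":0,"az":0,"jaw":0.2},{"dx":0,"dy":0,"dz":-0.003,"ax":0,"ay":0,"az":0,"jaw":0.2},{"dx":0,"dy":0,"dz":0,"ax":0,"ay":0,"az":0,"jaw":0.2},{"dx":0,"dy":0,"dz":0,"ax":0,"ay":0,"az":0,"jaw":0.2}]'
```

```text
clock: 13.0
tool_pos: [0.5397, -0.2266, 0.0819]
tool_rot: [-0.0, 0.742, 0.671, -0.0]
contact_force: [-0.0, 0.1, 0.1]
opening: 0.053
gripper_force: 0.0
```

```bash

python3 -m jog '[{"dx":0,"dy":0,"dz":-0.005,"ax":0,"ay":0,"az":0,"jaw":0.2},{"dx":0,"dy":0,"dz":-0.005,"ax":0,"ay":0,"az":0,"jaw":0.2},{"dx":0,"dy":0,"dz":0,"ax":0,"ay":0,"az":0,"jaw":0.2},{"dx":0,"dy":0,"dz":0,"ax":0,"ay":0,"az":0,"jaw":0.2},{"dx":0,"dy":0,"dz":0,"ax":0,"ay":0,"az":0,"jaw":0.2}]'
```

```text
clock: 13.62
tool_pos: [0.5397, -0.2266, 0.0809]
tool_rot: [0.0, 0.742, 0.671, 0.0]
contact_force: [0.2, 0.5, -0.5]
opening: 0.0528
gripper_force: 0.0
```

```bash

python3 -m jog '[{"dx":0,"dy":0,"dz":-0.005,"ax":0,"ay":0,"az":0,"jaw":0.2},{"dx":0,"dy":0,"dz":-0.005,"ax":0,"ay":0,"az":0,"jaw":0.2},{"dx":0,"dy":0,"dz":0,"ax":0,"ay":0,"az":0,"jaw":0.2},{"dx":0,"dy":0,"dz":0,"ax":0,"ay":0,"az":0,"jaw":0.2},{"dx":0,"dy":0,"dz":0,"ax":0,"ay":0,"az":0,"jaw":0.2}]'
```

```text
clock: 14.25
tool_pos: [0.5397, -0.2267, 0.0799]
tool_rot: [0.0, 0.742, 0.671, -0.0]
contact_force: [-0.2, 0.5, 0.3]
opening: 0.0532
gripper_force: 0.0
```

```bash

python3 -m jog '[{"dx":0,"dy":0,"dz":-0.005,"ax":0,"ay":0,"az":0,"jaw":0.2},{"dx":0,"dy":0,"dz":-0.005,"ax":0,"ay":0,"az":0,"jaw":0.2},{"dx":0,"dy":0,"dz":0,"ax":0,"ay":0,"az":0,"jaw":0.2},{"dx":0,"dy":0,"dz":0,"ax":0,"ay":0,"az":0,"jaw":0.2},{"dx":0,"dy":0,"dz":0,"ax":0,"ay":0,"az":0,"jaw":0.2}]'
```

```text
clock: 14.88
tool_pos: [0.5397, -0.2266, 0.0789]
tool_rot: [0.0, 0.741, 0.671, -0.0]
contact_force: [1.8, -0.1, 1.0]
opening: 0.0528
gripper_force: 0.0
```

```bash

python3 - <<'E'
from h import *
b=cam('side');s=robot.read_state();print(s['contact_force'],s['tool_pos'])
g=b['frame'].max(2)
for u in (239,240,266,267): print(u,g[232:256,u].tolist())
cv2.imwrite('pics/c6.png',cv2.resize(b['frame'][220:280,225:285],(600,600),interpolation=cv2.INTER_NEAREST))
E
```

```text
[ 0.10301434 -0.50778023 -0.14558603] [ 0.53970796 -0.22662106  0.07891066]
239 [38, 33, 18, 18, 18, 16, 17, 17, 17, 18, 16, 33, 144, 147, 147, 149, 150, 151, 154, 156, 157, 159, 160, 158]
240 [43, 40, 18, 16, 17, 19, 20, 15, 16, 17, 12, 19, 144, 147, 146, 147, 149, 151, 154, 155, 158, 159, 159, 158]
266 [47, 38, 21, 19, 20, 18, 20, 17, 21, 19, 17, 81, 139, 142, 143, 145, 146, 153, 155, 157, 159, 161, 163, 162]
267 [30, 21, 20, 18, 21, 20, 22, 21, 20, 19, 18, 71, 137, 140, 141, 143, 145, 147, 150, 152, 151, 154, 156, 154]
```

View pics/c6.png

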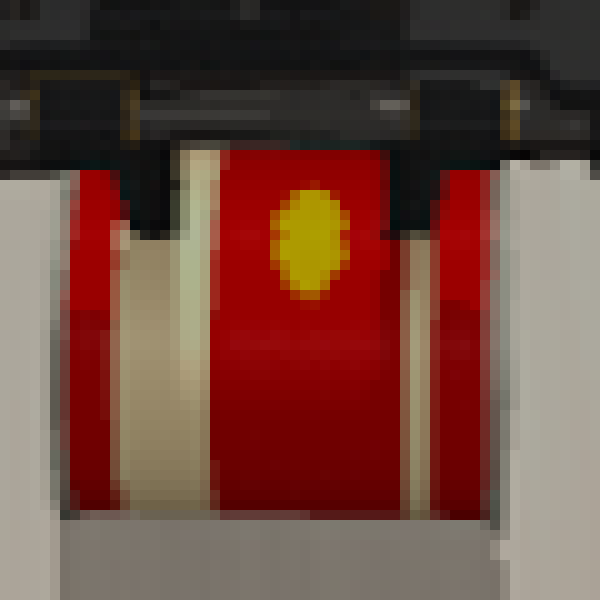

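The tips now end at row 243.5 with their shadows directly under them, and there is still no force, so a few mm remain.

```bash

python3 -m jog '[{"dx":0,"dy":0,"dz":-0.005,"ax":0,"ay":0,"az":0,"jaw":0.2},{"dx":0,"dy":0,"dz":-0.005,"ax":0,"ay":0,"az":0,"jaw":0.2},{"dx":0,"dy":0,"dz":-0.005,"ax":0,"ay":0,"az":0,"jaw":0.2},{"dx":0,"dy":0,"dz":0,"ax":0,"ay":0,"az":0,"jaw":0.2},{"dx":0,"dy":0,"dz":0,"ax":0,"ay":0,"az":0,"jaw":0.2}]'
```

```text
clock: 15.55
tool_pos: [0.5397, -0.2266, 0.0774]
tool_rot: [0.0, 0.742, 0.671, -0.0]
contact_force: [-0.4, 0.3, -0.7]
opening: 0.0528
gripper_force: 0.0
```

```bash

python3 -m jog '[{"dx":0,"dy":0,"dz":-0.005,"ax":0,"ay":0,"az":0,"jaw":0.2},{"dx":0,"dy":0,"dz":-0.005,"ax":0,"ay":0,"az":0,"jaw":0.2},{"dx":0,"dy":0,"dz":-0.005,"ax":0,"ay":0,"az":0,"jaw":0.2},{"dx":0,"dy":0,"dz":0,"ax":0,"ay":0,"az":0,"jaw":0.2},{"dx":0,"dy":0,"dz":0,"ax":0,"ay":0,"az":0,"jaw":0.2}]'
```

```text
clock: 16.18
tool_pos: [0.5397, -0.2266, 0.0759]
tool_rot: [0.0, 0.742, 0.671, -0.0]
contact_force: [-0.8, -0.3, 0.2]
opening: 0.0528
gripper_force: 0.0
```

```bash

python3 -m jog '[{"dx":0,"dy":0,"dz":-0.005,"ax":0,"ay":0,"az":0,"jaw":0.2},{"dx":0,"dy":0,"dz":-0.005,"ax":0,"ay":0,"az":0,"jaw":0.2},{"dx":0,"dy":0,"dz":-0.005,"ax":0,"ay":0,"az":0,"jaw":0.2},{"dx":0,"dy":0,"dz":0,"ax":0,"ay":0,"az":0,"jaw":0.2},{"dx":0,"dy":0,"dz":0,"ax":0,"ay":0,"az":0,"jaw":0.2}]'
```

```text
clock: 16.8
tool_pos: [0.5397, -0.2266, 0.0744]
tool_rot: [0.0, 0.742, 0.671, -0.0]
contact_force: [-0.2, -0.1, 0.7]
opening: 0.0528
gripper_force: 0.0
```

```bash

python3 -c "
from h import *
b=cam('side');g=b['frame'].max(2)
for u in (239,240,266,267): print(u,g[238:252,u].tolist())
s=robot.read_state();print(s['contact_force'],s['ft_torque'],s['effort'])"
```

```text
239 [20, 18, 20, 20, 18, 15, 44, 146, 148, 149, 150, 152, 154, 155]
240 [15, 15, 16, 15, 14, 14, 58, 146, 148, 148, 150, 151, 154, 155]
266 [19, 18, 18, 19, 17, 17, 81, 141, 144, 145, 146, 153, 155, 158]
267 [21, 20, 20, 21, 22, 17, 97, 140, 142, 144, 145, 147, 149, 152]
[-0.65145642  0.2036815  -0.21872766] [-0.04523465  0.08945273  0.01006093] [ 9.49373425e-04 -5.18739295e+01  9.26122159e+00 -1.81649780e+01
 -2.90965824e-02  5.67428651e-02  1.04795133e-04]
```

```bash

python3 -m jog '[{"dx":0,"dy":0,"dz":-0.005,"ax":0,"ay":0,"az":0,"jaw":0.2},{"dx":0,"dy":0,"dz":-0.005,"ax":0,"ay":0,"az":0,"jaw":0.2},{"dx":0,"dy":0,"dz":-0.005,"ax":0,"ay":0,"az":0,"jaw":0.2},{"dx":0,"dy":0,"dz":0,"ax":0,"ay":0,"az":0,"jaw":0.2},{"dx":0,"dy":0,"dz":0,"ax":0,"ay":0,"az":0,"jaw":0.2}]'
```

```text
clock: 17.48
tool_pos: [0.5397, -0.2266, 0.0729]
tool_rot: [0.0, 0.742, 0.671, -0.0]
contact_force: [-0.4, -0.1, -0.0]
opening: 0.053
gripper_force: 0.0
```

```bash

python3 -m jog '[{"dx":0,"dy":0,"dz":-0.005,"ax":0,"ay":0,"az":0,"jaw":0.2},{"dx":0,"dy":0,"dz":-0.005,"ax":0,"ay":0,"az":0,"jaw":0.2},{"dx":0,"dy":0,"dz":-0.005,"ax":0,"ay":0,"az":0,"jaw":0.2},{"dx":0,"dy":0,"dz":0,"ax":0,"ay":0,"az":0,"jaw":0.2},{"dx":0,"dy":0,"dz":0,"ax":0,"ay":0,"az":0,"jaw":0.2}]'
```

```text
clock: 18.1
tool_pos: [0.5397, -0.2266, 0.0714]
tool_rot: [-0.0, 0.742, 0.671, -0.0]
contact_force: [0.2, 0.7, 1.0]
opening: 0.053
gripper_force: 0.0
```

```bash

python3 -m jog '[{"dx":0,"dy":0,"dz":-0.005,"ax":0,"ay":0,"az":0,"jaw":0.2},{"dx":0,"dy":0,"dz":-0.005,"ax":0,"ay":0,"az":0,"jaw":0.2},{"dx":0,"dy":0,"dz":-0.005,"ax":0,"ay":0,"az":0,"jaw":0.2},{"dx":0,"dy":0,"dz":0,"ax":0,"ay":0,"az":0,"jaw":0.2},{"dx":0,"dy":0,"dz":0,"ax":0,"ay":0,"az":0,"jaw":0.2}]'
```

```text
clock: 18.73
tool_pos: [0.5397, -0.2266, 0.0699]
tool_rot: [-0.0, 0.741, 0.671, -0.0]
contact_force: [0.0, -0.1, -1.0]
opening: 0.0533
gripper_force: 0.0
```

```bash

python3 - <<'E'
from h import *
b=cam('side');a=cam('top');s=robot.read_state();print(s['contact_force'],s['tool_pos'])
for u in (239,266): print(b['frame'].max(2)[238:252,u].tolist())
o=np.zeros((600,800,3),np.uint8)
o[:,:400]=cv2.resize(b['frame'][205:265,230:270],(400,600),interpolation=cv2.INTER_CUBIC)
o[:400,400:]=cv2.resize(a['frame'][180:230,300:350],(400,400),interpolation=cv2.INTER_CUBIC)
cv2.imwrite('pics/c7.png',o)
E
```

```text
[0.376327   0.08075108 0.45593423] [ 0.53972543 -0.22663753  0.06992976]
[18, 17, 16, 18, 20, 19, 15, 70, 147, 150, 151, 152, 154, 156]
[20, 19, 19, 17, 20, 20, 39, 82, 143, 146, 146, 153, 156, 158]
```

View pics/c7.png

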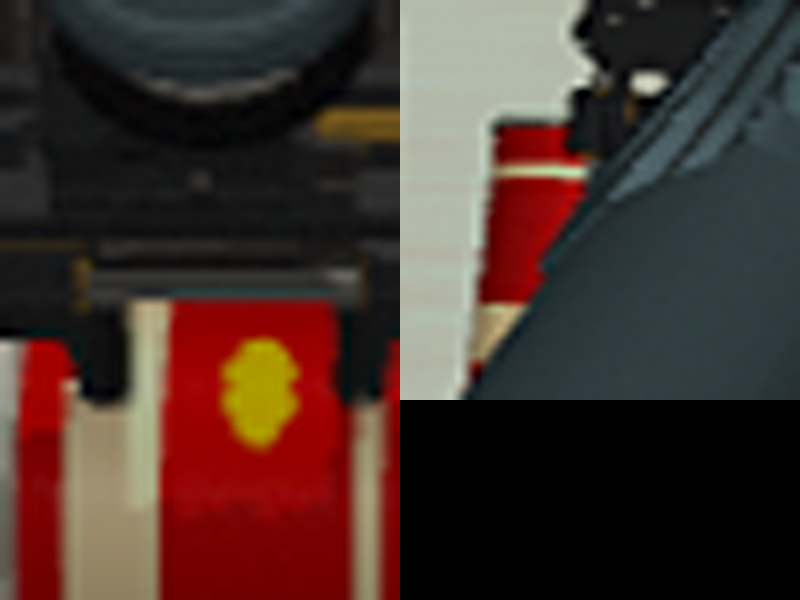

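The tips are at row 245.3 and merge with their shadow. No finger shows ahead of the crest in the top view, so I'm over the crest and keep lowering.

```bash

python3 -m jog '[{"dx":0,"dy":0,"dz":-0.005,"ax":0,"ay":0,"az":0,"jaw":0.2},{"dx":0,"dy":0,"dz":-0.005,"ax":0,"ay":0,"az":0,"jaw":0.2},{"dx":0,"dy":0,"dz":-0.005,"ax":0,"ay":0,"az":0,"jaw":0.2},{"dx":0,"dy":0,"dz":0,"ax":0,"ay":0,"az":0,"jaw":0.2},{"dx":0,"dy":0,"dz":0,"ax":0,"ay":0,"az":0,"jaw":0.2}]'; python3 -c "
from plant import robot;s=robot.read_state();print(s['contact_force'],s['effort'][1],s['effort'][3])"
```

```text
clock: 19.45
tool_pos: [0.5397, -0.2266, 0.0684]
tool_rot: [-0.0, 0.742, 0.671, -0.0]
contact_force: [-0.4, -0.2, 0.3]
opening: 0.0528
gripper_force: 0.0
[-0.41268035 -0.19887128  0.34550016] -52.14668154716492 -17.912321090698242
```

```bash

python3 -m jog '[{"dx":0,"dy":0,"dz":-0.005,"ax":0,"ay":0,"az":0,"jaw":0.2},{"dx":0,"dy":0,"dz":-0.005,"ax":0,"ay":0,"az":0,"jaw":0.2},{"dx":0,"dy":0,"dz":-0.005,"ax":0,"ay":0,"az":0,"jaw":0.2},{"dx":0,"dy":0,"dz":0,"ax":0,"ay":0,"az":0,"jaw":0.2},{"dx":0,"dy":0,"dz":0,"ax":0,"ay":0,"az":0,"jaw":0.2}]'; python3 -c "
from plant import robot;s=robot.read_state();print(s['contact_force'],s['effort'][1],s['effort'][3])"
```

```text
clock: 20.08
tool_pos: [0.5398, -0.2272, 0.0677]
tool_rot: [0.0, 0.742, 0.671, 0.0]
contact_force: [-2.4, -0.1, 7.3]
opening: 0.0529
gripper_force: 3.9
[-2.40878142 -0.07691233  7.3098194 ] -48.68479013442993 -17.22829520702362
```

Contact is at tool z of about 0.068, with stiffness around 9 N/mm. A first short stroke comes next.

```bash

python3 -m jog '[{"dx":0.005,"dy":0.05,"dz":0,"ax":0,"ay":0,"az":0,"jaw":0.2},{"dx":0.005,"dy":0.06,"dz":0,"ax":0,"ay":0,"az":0,"jaw":0.2},{"dx":0.006,"dy":0.06,"dz":0,"ax":0,"ay":0,"az":0,"jaw":0.2},{"dx":0.006,"dy":0.06,"dz":-0.003,"ax":0,"ay":0,"az":0,"jaw":0.2},{"dx":0.005,"dy":0.03,"dz":-0.003,"ax":0,"ay":0,"az":0,"jaw":0.2}]'; python3 -c "
from h import *
b=cam('side');f=b['frame'].astype(int);m=(f[...,2]>120)&(f[...,1]>100)&(f[...,0]<60);m[:225]=0;m[280:]=0;m[:,:230]=0;m[:,280:]=0
print(np.argwhere(m).mean(0))"
```

```text
clock: 20.7
tool_pos: [0.543, -0.2006, 0.0672]
tool_rot: [0.0, 0.741, 0.671, 0.0]
contact_force: [-2.0, 0.8, 10.2]
opening: 0.0529
gripper_force: 4.5
[235.86046512 256.02325581]
```

It rolls: the oval moved from row 244 to 236, and the force is normal and even. Now lift, return and re-press.

```bash

python3 -m jog '[{"dx":0,"dy":0,"dz":0.1,"ax":0,"ay":0,"az":0,"jaw":0.2},{"dx":-0.02,"dy":-0.2,"dz":0,"ax":0,"ay":0,"az":0,"jaw":0.2},{"dx":-0.005,"dy":-0.04,"dz":-0.05,"ax":0,"ay":0,"az":0,"jaw":0.2},{"dx":0,"dy":0,"dz":-0.033,"ax":0,"ay":0,"az":0,"jaw":0.2},{"dx":0,"dy":0,"dz":-0.01,"ax":0,"ay":0,"az":0,"jaw":0.2}]'
python3 -m jog '[{"dx":0.004,"dy":0.05,"dz":0,"ax":0,"ay":0,"az":0.001,"jaw":0.2},{"dx":0.01,"dy":0.1,"dz":0,"ax":0,"ay":0,"az":0.001,"jaw":0.2},{"dx":0.01,"dy":0.11,"dz":0,"ax":0,"ay":0,"az":0.001,"jaw":0.2},{"dx":0.01,"dy":0.11,"dz":0,"ax":0,"ay":0,"az":0.001,"jaw":0.2},{"dx":0.006,"dy":0.06,"dz":0,"ax":0,"ay":0,"az":0.001,"jaw":0.2}]'
```

```text
clock: 21.38
tool_pos: [0.5395, -0.2252, 0.0674]
tool_rot: [-0.0, 0.742, 0.671, -0.0]
contact_force: [-5.2, -0.7, 16.2]
opening: 0.0528
gripper_force: 7.7
clock: 22.0
tool_pos: [0.5446, -0.181, 0.0676]
tool_rot: [0.0, 0.736, 0.677, 0.0]
contact_force: [-0.6, 1.2, 8.1]
opening: 0.0524
gripper_force: 3.8
```

```bash

python3 -c "
from m import *
a=cam('top');b=cam('side')
for c,tb in((a,(290,185,352,242)),(b,(225,215,282,280))):
    m=tinmask(c,tb);r=cv2.minAreaRect(big(m));print(r,cv2.boundingRect(big(m)))
    q=cv2.boundingRect(big(m));print(onz(c,q[0],q[1]+q[3]/2,.0515),onz(c,q[0]+q[2]/2,q[1]+q[3],.0515))
print(robot.read_state()['contact_force'])"
```

```text
((302.5880126953125, 201.5159912109375), (5.4560065269470215, 15.652478218078613), 10.30484676361084) (299, 194, 8, 16)
[ 0.58006164 -0.1429604   0.0515    ] [ 0.55365962 -0.15623943  0.0515    ]
((253.0, 241.5), (35.0, 40.0), 90.0) (233, 224, 41, 36)
[ 0.48600862 -0.18794036  0.0515    ] [ 0.53832844 -0.25024403  0.0515    ]
[-1.55494172  0.58240083  8.84806982]
```

```bash

python3 -m jog '[{"dx":0,"dy":0,"dz":0.1,"ax":0,"ay":0,"az":0,"jaw":0.2},{"dx":-0.02,"dy":-0.19,"dz":0,"ax":0,"ay":0,"az":0,"jaw":0.2},{"dx":-0.002,"dy":-0.03,"dz":-0.05,"ax":0,"ay":0,"az":0,"jaw":0.2},{"dx":0,"dy":0,"dz":-0.04,"ax":0,"ay":0,"az":0,"jaw":0.2},{"dx":0,"dy":0,"dz":-0.008,"ax":0,"ay":0,"az":0,"jaw":0.2}]'
python3 -m jog '[{"dx":0.004,"dy":0.05,"dz":0,"ax":0,"ay":0,"az":0.001,"jaw":0.2},{"dx":0.009,"dy":0.1,"dz":0,"ax":0,"ay":0,"az":0.001,"jaw":0.2},{"dx":0.009,"dy":0.11,"dz":0,"ax":0,"ay":0,"az":0.001,"jaw":0.2},{"dx":0.009,"dy":0.11,"dz":0,"ax":0,"ay":0,"az":0.001,"jaw":0.2},{"dx":0.005,"dy":0.06,"dz":0,"ax":0,"ay":0,"az":0.001,"jaw":0.2}]'
python3 -m jog '[{"dx":0,"dy":0,"dz":0.2,"ax":0,"ay":0,"az":0,"jaw":0.2},{"dx":-0.02,"dy":-0.5,"dz":0.4,"ax":0,"ay":0,"az":0,"jaw":0.2},{"dx":-0.02,"dy":-0.5,"dz":0.4,"ax":0,"ay":0,"az":0,"jaw":0.2},{"dx":0,"dy":0,"dz":0,"ax":0,"ay":0,"az":0,"jaw":0.2},{"dx":0,"dy":0,"dz":0,"ax":0,"ay":0,"az":0,"jaw":0.2}]'
python3 - <<'E'
from m import *
a=cam('top');b=cam('side')
for n,c,tb in(('t',a,(280,185,352,242)),('s',b,(222,205,285,280))):
    m=tinmask(c,tb);m[:]=m;r=cv2.minAreaRect(big(m));q=cv2.boundingRect(big(m));print(n,r,q)
    for v in range(q[1],q[1]+q[3],4):
        xs=np.where(m[v])[0];print(v,xs.min(),xs.max(),end='; ') if len(xs) else 0
cv2.imwrite('pics/t8.png',a['frame']);cv2.imwrite('pics/s8.png',b['frame'])
E
```

```text
clock: 22.72
tool_pos: [0.5413, -0.2041, 0.0673]
tool_rot: [-0.0, 0.736, 0.676, -0.0]
contact_force: [-4.8, -0.6, 12.4]
opening: 0.0529
gripper_force: 6.1
clock: 23.35
tool_pos: [0.5464, -0.1599, 0.0677]
tool_rot: [0.001, 0.731, 0.683, 0.001]
contact_force: [0.3, -0.1, 5.9]
opening: 0.053
gripper_force: 3.1
clock: 23.98
tool_pos: [0.5412, -0.2574, 0.1652]
tool_rot: [-0.001, 0.731, 0.682, 0.0]
contact_force: [0.3, 0.6, 0.0]
opening: 0.0532
gripper_force: 0.0
t ((305.953857421875, 210.86923217773438), (30.140438079833984, 34.9777946472168), 7.125016689300537) (289, 193, 34, 38)
193 294 304; 197 293 321; 201 292 321; 205 292 321; 209 292 320; 213 291 320; 217 290 320; 221 290 319; 225 290 319; 229 311 318; s ((253.0, 233.5), (35.0, 40.0), 90.0) (233, 216, 41, 36)
216 238 266; 220 248 279; 224 247 264; 228 234 273; 232 233 273; 236 233 273; 240 233 273; 244 233 273; 248 234 273;
```

```bash
cat > ax.py <<'E'
from m import *
def axis(c,tb):
    m=tinmask(c,tb);q=cv2.boundingRect(big(m));P=[]
    for v in range(q[1]+6,q[1]+q[3]-6):
        xs=np.where(m[v])[0]; P.append(onz(c,(xs.min()+xs.max()+1)/2,v+.5,.0515)[:2])
    P=np.array(P);s=np.polyfit(P[:,0],P[:,1],1)
    r=cv2.minAreaRect(big(m))[0];C=onz(c,r[0]+.5,r[1]+.5,.0515)
    d=C[:2]-[.560,-.045];t=-.0625
    print('axis yaw',np.arctan(s[0]),'centre',C[:2],'pad x,y',d@[np.cos(t),np.sin(t)],d@[-np.sin(t),np.cos(t)])
E
python3 - <<'E'
from ax import *
import cv2
c=cam('top')
axis(c,(280,185,352,242))
b=dict(c);b['frame']=cv2.imread('pics/top1.png');axis(b,(304,185,352,242))
E
```

```text
axis yaw -0.10702357566444226 centre [ 0.54925392 -0.16766404] pad x,y -0.003063584223833367 -0.12309573586200205
axis yaw -0.13114057900262877 centre [ 0.54224646 -0.22904851] pad x,y -0.0062233279224237804 -0.18479802952590232
```

The tin stands at pad y = -0.123, just short of the climb. The skew relative to the pad is about -0.045, shrinking slightly. Next comes the long crossing stroke of about 70 mm, rising with the tin and turning slightly positive.

```bash

python3 -m jog '[{"dx":0.03,"dy":0.37,"dz":-0.3,"ax":0,"ay":0,"az":-0.006,"jaw":0.2},{"dx":0.03,"dy":0.36,"dz":-0.3,"ax":0,"ay":0,"az":-0.005,"jaw":0.2},{"dx":0,"dy":0,"dz":-0.26,"ax":0,"ay":0,"az":0,"jaw":0.2},{"dx":0,"dy":0,"dz":-0.09,"ax":0,"ay":0,"az":0,"jaw":0.2},{"dx":0,"dy":0,"dz":-0.02,"ax":0,"ay":0,"az":0,"jaw":0.2}]'
```

```text
clock: 24.75
tool_pos: [0.5471, -0.1853, 0.068]
tool_rot: [-0.0, 0.743, 0.67, -0.0]
contact_force: [0.2, 0.7, -0.1]
opening: 0.0531
gripper_force: 0.0
```

```bash

python3 -m jog '[{"dx":0,"dy":0,"dz":-0.012,"ax":0,"ay":0,"az":0,"jaw":0.2},{"dx":0.002,"dy":0.02,"dz":-0.005,"ax":0,"ay":0,"az":0,"jaw":0.2},{"dx":0.006,"dy":0.06,"dz":0,"ax":0,"ay":0,"az":0.002,"jaw":0.2},{"dx":0.006,"dy":0.07,"dz":0.003,"ax":0,"ay":0,"az":0.002,"jaw":0.2},{"dx":0.006,"dy":0.07,"dz":0.003,"ax":0,"ay":0,"az":0.002,"jaw":0.2}]'
```

```text
clock: 25.38
tool_pos: [0.5514, -0.1636, 0.0685]
tool_rot: [0.002, 0.736, 0.677, 0.001]
contact_force: [2.1, -2.1, 6.7]
opening: 0.0528
gripper_force: 3.9
```

```bash

python3 -m jog '[{"dx":0.006,"dy":0.07,"dz":0.005,"ax":0,"ay":0,"az":0.002,"jaw":0.2},{"dx":0.006,"dy":0.07,"dz":0.005,"ax":0,"ay":0,"az":0.002,"jaw":0.2},{"dx":0.006,"dy":0.08,"dz":0.005,"ax":0,"ay":0,"az":0.001,"jaw":0.2},{"dx":0.006,"dy":0.08,"dz":0.004,"ax":0,"ay":0,"az":0.001,"jaw":0.2},{"dx":0.006,"dy":0.08,"dz":0.002,"ax":0,"ay":0,"az":0,"jaw":0.2}]'
```

```text
clock: 26.0
tool_pos: [0.5548, -0.1247, 0.0707]
tool_rot: [0.002, 0.729, 0.684, 0.001]
contact_force: [2.3, 0.0, 3.7]
opening: 0.053
gripper_force: 2.2
```

```bash

python3 -m jog '[{"dx":0.006,"dy":0.06,"dz":-0.003,"ax":0,"ay":0,"az":0,"jaw":0.2},{"dx":0.005,"dy":0.05,"dz":-0.002,"ax":0,"ay":0,"az":0,"jaw":0.2},{"dx":0.002,"dy":0.02,"dz":0,"ax":0,"ay":0,"az":0,"jaw":0.2},{"dx":0,"dy":0,"dz":0,"ax":0,"ay":0,"az":0,"jaw":0.2},{"dx":0,"dy":0,"dz":0,"ax":0,"ay":0,"az":0,"jaw":0.2}]'
python3 - <<'E'
from ax import *
b=cam('side');m=tinmask(b,(222,190,285,270));print(cv2.boundingRect(big(m)))
a=cam('top');m=tinmask(a,(265,185,340,242));print(cv2.boundingRect(big(m)))
E
```

```text
clock: 26.62
tool_pos: [0.5557, -0.1121, 0.0698]
tool_rot: [0.001, 0.73, 0.684, 0.001]
contact_force: [3.9, 0.7, 6.3]
opening: 0.053
gripper_force: 3.0
(233, 205, 41, 36)
(308, 225, 2, 2)
```

```bash

python3 -m jog '[{"dx":0,"dy":0,"dz":0.2,"ax":0,"ay":0,"az":0,"jaw":0.2},{"dx":-0.03,"dy":-0.5,"dz":0.3,"ax":0,"ay":0,"az":0,"jaw":0.2},{"dx":-0.03,"dy":-0.5,"dz":0.3,"ax":0,"ay":0,"az":0,"jaw":0.2},{"dx":0,"dy":-0.2,"dz":0,"ax":0,"ay":0,"az":0,"jaw":0.2},{"dx":0,"dy":0,"dz":0,"ax":0,"ay":0,"az":0,"jaw":0.2}]'
python3 - <<'E'
from ax import *
a=cam('top');axis(a,(265,185,340,242));print(cv2.boundingRect(big(tinmask(a,(265,185,340,242)))))
E
```

```text
clock: 27.35
tool_pos: [0.5467, -0.2328, 0.1486]
tool_rot: [-0.001, 0.731, 0.683, -0.0]
contact_force: [-0.7, 0.8, -0.6]
opening: 0.0528
gripper_force: 0.0
axis yaw -0.11397705908196347 centre [ 0.55379033 -0.13342949] pad x,y -0.0006742958240912957 -0.08864467983450078
(279, 191, 33, 38)
```

The tin is across the edge at pad y = -0.089, resting and well centred in pad x. Three strokes of about 58 mm remain.

```bash

python3 -m jog '[{"dx":0.03,"dy":0.43,"dz":-0.2,"ax":0,"ay":0,"az":-0.008,"jaw":0.2},{"dx":0.026,"dy":0.42,"dz":-0.3,"ax":0,"ay":0,"az":-0.008,"jaw":0.2},{"dx":0,"dy":0,"dz":-0.2,"ax":0,"ay":0,"az":0,"jaw":0.2},{"dx":0,"dy":0,"dz":-0.07,"ax":0,"ay":0,"az":0,"jaw":0.2},{"dx":0,"dy":0,"dz":-0.015,"ax":0,"ay":0,"az":0,"jaw":0.2}]'
python3 -m jog '[{"dx":0,"dy":0,"dz":-0.006,"ax":0,"ay":0,"az":0,"jaw":0.2},{"dx":0.004,"dy":0.04,"dz":0,"ax":0,"ay":0,"az":0.002,"jaw":0.2},{"dx":0.007,"dy":0.07,"dz":0,"ax":0,"ay":0,"az":0.002,"jaw":0.2},{"dx":0.008,"dy":0.08,"dz":0,"ax":0,"ay":0,"az":0.002,"jaw":0.2},{"dx":0.008,"dy":0.08,"dz":0,"ax":0,"ay":0,"az":0.002,"jaw":0.2}]'
```

```text
clock: 28.02
tool_pos: [0.5524, -0.1483, 0.0702]
tool_rot: [-0.0, 0.747, 0.665, -0.001]
contact_force: [-3.0, -0.5, 3.9]
opening: 0.0531
gripper_force: 2.1
clock: 28.65
tool_pos: [0.5561, -0.121, 0.0707]
tool_rot: [0.0, 0.739, 0.674, 0.0]
contact_force: [-3.7, 0.4, 7.1]
opening: 0.0531
gripper_force: 3.8
```

```bash

python3 -m jog '[{"dx":0.008,"dy":0.08,"dz":0,"ax":0,"ay":0,"az":0.002,"jaw":0.2},{"dx":0.008,"dy":0.08,"dz":0,"ax":0,"ay":0,"az":0.002,"jaw":0.2},{"dx":0.007,"dy":0.08,"dz":0,"ax":0,"ay":0,"az":0.002,"jaw":0.2},{"dx":0.004,"dy":0.06,"dz":0,"ax":0,"ay":0,"az":0,"jaw":0.2},{"dx":0,"dy":0.02,"dz":0,"ax":0,"ay":0,"az":0,"jaw":0.2}]'
python3 -m jog '[{"dx":0,"dy":0,"dz":0.1,"ax":0,"ay":0,"az":0,"jaw":0.2},{"dx":-0.015,"dy":-0.15,"dz":0,"ax":0,"ay":0,"az":-0.007,"jaw":0.2},{"dx":-0.014,"dy":-0.14,"dz":-0.05,"ax":0,"ay":0,"az":-0.007,"jaw":0.2},{"dx":0,"dy":0,"dz":-0.038,"ax":0,"ay":0,"az":0,"jaw":0.2},{"dx":0,"dy":0,"dz":-0.01,"ax":0,"ay":0,"az":0,"jaw":0.2}]'
```

```text
clock: 29.28
tool_pos: [0.5598, -0.0883, 0.0704]
tool_rot: [0.001, 0.732, 0.681, 0.001]
contact_force: [0.7, -0.4, 4.6]
opening: 0.0529
gripper_force: 2.5
clock: 29.9
tool_pos: [0.5554, -0.1178, 0.0698]
tool_rot: [-0.0, 0.747, 0.665, -0.0]
contact_force: [-3.5, -0.2, 12.4]
opening: 0.053
gripper_force: 5.8
```

```bash

python3 -m jog '[{"dx":0.003,"dy":0.03,"dz":0,"ax":0,"ay":0,"az":0.002,"jaw":0.2},{"dx":0.006,"dy":0.06,"dz":0,"ax":0,"ay":0,"az":0.002,"jaw":0.2},{"dx":0.007,"dy":0.07,"dz":0,"ax":0,"ay":0,"az":0.002,"jaw":0.2},{"dx":0.007,"dy":0.07,"dz":0,"ax":0,"ay":0,"az":0.002,"jaw":0.2},{"dx":0.007,"dy":0.07,"dz":0,"ax":0,"ay":0,"az":0.002,"jaw":0.2}]'
python3 -m jog '[{"dx":0.007,"dy":0.07,"dz":0,"ax":0,"ay":0,"az":0.002,"jaw":0.2},{"dx":0.007,"dy":0.07,"dz":0,"ax":0,"ay":0,"az":0.002,"jaw":0.2},{"dx":0.007,"dy":0.07,"dz":0,"ax":0,"ay":0,"az":0,"jaw":0.2},{"dx":0.004,"dy":0.05,"dz":0,"ax":0,"ay":0,"az":0,"jaw":0.2},{"dx":0,"dy":0.02,"dz":0,"ax":0,"ay":0,"az":0,"jaw":0.2}]'
python3 -m jog '[{"dx":0,"dy":0,"dz":0.2,"ax":0,"ay":0,"az":0,"jaw":0.2},{"dx":-0.03,"dy":-0.5,"dz":0.3,"ax":0,"ay":0,"az":0,"jaw":0.2},{"dx":-0.03,"dy":-0.5,"dz":0.3,"ax":0,"ay":0,"az":0,"jaw":0.2},{"dx":0,"dy":-0.2,"dz":0,"ax":0,"ay":0,"az":0,"jaw":0.2},{"dx":0,"dy":0,"dz":0,"ax":0,"ay":0,"az":0,"jaw":0.2}]'
python3 - <<'E'
from ax import *
a=cam('top');axis(a,(245,185,330,242));print(cv2.boundingRect(big(tinmask(a,(245,185,330,242)))))
E
```

```text
clock: 30.52
tool_pos: [0.5593, -0.087, 0.0706]
tool_rot: [0.0, 0.736, 0.677, 0.0]
contact_force: [-2.5, 0.4, 10.5]
opening: 0.053
gripper_force: 5.4
clock: 31.15
tool_pos: [0.5626, -0.0585, 0.0704]
tool_rot: [0.001, 0.732, 0.682, 0.001]
contact_force: [1.2, 0.3, 6.3]
opening: 0.0526
gripper_force: 3.1
clock: 31.78
tool_pos: [0.5548, -0.1801, 0.1499]
tool_rot: [-0.0, 0.733, 0.68, -0.0]
contact_force: [-0.2, 0.4, -0.8]
opening: 0.0524
gripper_force: 0.0
axis yaw -0.12395591298980435 centre [ 0.56151927 -0.07168499] pad x,y 0.003183032431621264 -0.026537991539693148
(261, 189, 33, 38)
```

One more stroke of about 53 mm brings it to the middle.

```bash

python3 -m jog '[{"dx":0.03,"dy":0.48,"dz":-0.2,"ax":0,"ay":0,"az":-0.006,"jaw":0.2},{"dx":0.02,"dy":0.47,"dz":-0.3,"ax":0,"ay":0,"az":-0.006,"jaw":0.2},{"dx":0,"dy":0,"dz":-0.21,"ax":0,"ay":0,"az":0,"jaw":0.2},{"dx":0,"dy":0,"dz":-0.07,"ax":0,"ay":0,"az":0,"jaw":0.2},{"dx":0,"dy":0,"dz":-0.013,"ax":0,"ay":0,"az":0,"jaw":0.2}]'
python3 -m jog '[{"dx":0,"dy":0,"dz":-0.004,"ax":0,"ay":0,"az":0,"jaw":0.2},{"dx":0.004,"dy":0.04,"dz":0,"ax":0,"ay":0,"az":0,"jaw":0.2},{"dx":0.007,"dy":0.06,"dz":0,"ax":0,"ay":0,"az":0,"jaw":0.2},{"dx":0.008,"dy":0.07,"dz":0,"ax":0,"ay":0,"az":0,"jaw":0.2},{"dx":0.008,"dy":0.07,"dz":0,"ax":0,"ay":0,"az":0,"jaw":0.2}]'
python3 -m jog '[{"dx":0.008,"dy":0.07,"dz":0,"ax":0,"ay":0,"az":0,"jaw":0.2},{"dx":0.008,"dy":0.07,"dz":0,"ax":0,"ay":0,"az":0,"jaw":0.2},{"dx":0.008,"dy":0.07,"dz":0,"ax":0,"ay":0,"az":0,"jaw":0.2},{"dx":0.006,"dy":0.06,"dz":0,"ax":0,"ay":0,"az":0,"jaw":0.2},{"dx":0.002,"dy":0.02,"dz":0,"ax":0,"ay":0,"az":0,"jaw":0.2}]'
```

```text
clock: 32.45
tool_pos: [0.5585, -0.0834, 0.0705]
tool_rot: [-0.002, 0.744, 0.668, -0.001]
contact_force: [-7.9, 1.0, 13.3]
opening: 0.053
gripper_force: 6.6
clock: 33.08
tool_pos: [0.5614, -0.0595, 0.0707]
tool_rot: [-0.002, 0.745, 0.667, -0.001]
contact_force: [-6.5, 1.0, 9.9]
opening: 0.0526
gripper_force: 5.0
clock: 33.7
tool_pos: [0.5661, -0.0303, 0.0703]
tool_rot: [-0.0, 0.744, 0.668, 0.0]
contact_force: [-1.9, -0.2, 3.0]
opening: 0.0528
gripper_force: 0.9
```

```bash

python3 -m jog '[{"dx":0,"dy":0,"dz":0,"ax":0,"ay":0,"az":0,"jaw":0.2},{"dx":0,"dy":0,"dz":0.2,"ax":0,"ay":0,"az":0,"jaw":0.2},{"dx":-0.03,"dy":-0.5,"dz":0.3,"ax":0,"ay":0,"az":0,"jaw":0.2},{"dx":-0.03,"dy":-0.5,"dz":0.3,"ax":0,"ay":0,"az":0,"jaw":0.2},{"dx":0,"dy":-0.4,"dz":0,"ax":0,"ay":0,"az":0,"jaw":0.2}]'
python3 -m jog '[{"dx":0,"dy":-0.2,"dz":0,"ax":0,"ay":0,"az":0,"jaw":0.2},{"dx":0,"dy":0,"dz":0,"ax":0,"ay":0,"az":0,"jaw":0.2},{"dx":0,"dy":0,"dz":0,"ax":0,"ay":0,"az":0,"jaw":0.2},{"dx":0,"dy":0,"dz":0,"ax":0,"ay":0,"az":0,"jaw":0.2},{"dx":0,"dy":0,"dz":0,"ax":0,"ay":0,"az":0,"jaw":0.2}]'
python3 - <<'E'
from ax import *
a=cam('top');axis(a,(238,185,320,242));b=cam('side');print(cv2.boundingRect(big(tinmask(a,(238,185,320,242)))))
r=cv2.minAreaRect(big(tinmask(b,(215,170,290,240))));print(r)
q=cv2.minAreaRect(big(tinmask(a,(238,185,320,242))))
print(tri(ray(a,q[0][0]+.5,q[0][1]+.5),ray(b,r[0][0]+.5,r[0][1]+.5)))
o=np.zeros((600,800,3),np.uint8)
o[:,:480]=cv2.resize(a['frame'][160:260,225:305],(480,600),interpolation=cv2.INTER_CUBIC)
o[:400,480:]=cv2.resize(b['frame'][160:260,215:295],(320,400),interpolation=cv2.INTER_CUBIC)
cv2.imwrite('pics/fin.png',o)
E
```

```text
clock: 34.33
tool_pos: [0.5619, -0.1748, 0.1542]
tool_rot: [0.003, 0.745, 0.667, 0.002]
contact_force: [0.5, 1.2, -0.2]
opening: 0.0527
gripper_force: 0.0
clock: 34.95
tool_pos: [0.5604, -0.19, 0.15]
tool_rot: [-0.0, 0.744, 0.668, 0.0]
contact_force: [0.3, 0.7, -0.2]
opening: 0.0528
gripper_force: 0.0
axis yaw -0.1278040058286457 centre [ 0.56418927 -0.0475771 ] pad x,y 0.004342059063914796 -0.0023104107811484434
(253, 188, 34, 38)
((258.5, 205.5), (19.0, 27.0), 90.0)
(array([ 0.5684133 , -0.0480899 ,  0.02194468]), np.float64(0.0032881728484384404))
```

View pics/fin.png

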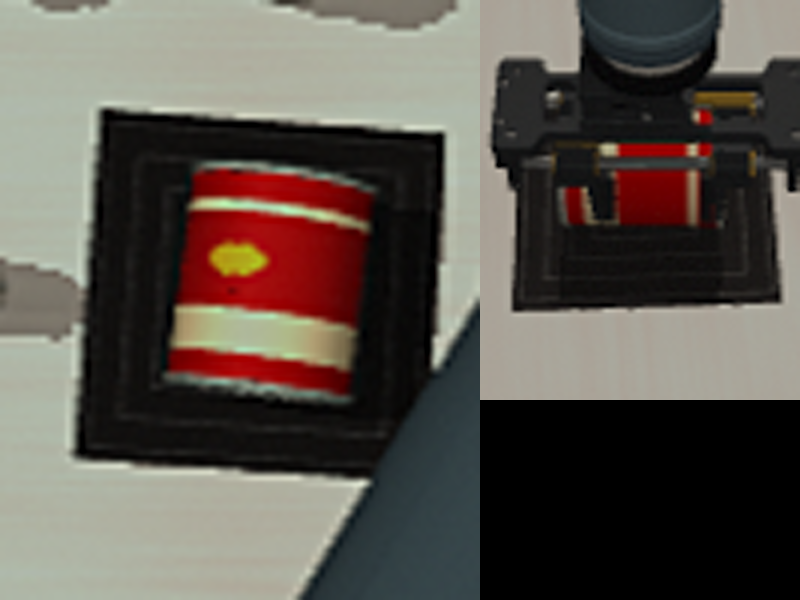

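The tin lies in the middle of the pad: in the top crop it spans about (167,165) to (375,400), on a pad of about (75,110) to (443,470). It is within about 4 mm of centre and about 0.05 rad off square. It is at rest with the gripper clear, and the shaker's shadow is where it was. Correcting that small angle would mean sliding the seams, which isn't allowed, so I'm handing in.

```bash
python3 -c "
from plant import robot;print(robot.close_job())"
```

```text
the job is handed in; nothing more can be done
None
```

I rolled the red tin onto the pad and handed the job in at about 35 s of the 61 s allowed: it lies at rest within about 4 mm of the pad's centre, about 0.05 rad (3°) off square, with the gripper clear; small twists during the strokes did not straighten it, and I did not check the other objects beyond the pictures.

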